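# Click the middle filter of the bench photometer into place and hold it

## Robot

A 6-joint arm with a two-finger parallel gripper is mounted at the origin on a cart in front of the work surface, level with it; the furniture and walls round the work are solid. World frame = base frame: x ahead of the robot, y to its left, z up, the work surface at z = 0. Lengths are in m, angles in degrees, forces in N, time in s.
With the tool pointing down it reaches from about 0.4 to 0.825 m from the base axis. Payload 7 kg.
Tool frame: the origin (TCP) lies between the finger pads; the fingertips stand 19 mm ahead of it and the grasp point (between the pads) is the TCP; z points along the fingers, y is the line along which they close (so a half turn about z gives the same grasp; the last joint's range is limited). The gripper opens to 88 mm and grips with 3 to 60 N. Pads are 19 mm wide; open, the fingers measure 130 mm over their backs; the gripper's body (78 mm by 193 mm) begins 47 mm behind the grasp point.
Start: joints at [-48.868, 20.546, 0.682, 0, -70.136, -16.507], TCP at [0.281, -0.614, 0.246] pointing down, gripper open.
Joint ranges: [-176.03, 176.03], [-82.01, 121.73], [-58.28, 71.71], [-173.87, 95.51], [-174.79, -0.11], [-173.66, 173.66]. Speed limits (degrees/s): [136.94, 136.94, 172.46, 180, 180, 180].

## Interface

Orientations are given as [roll, pitch, yaw] about the fixed x, y, z axes, in that order (R = Rz(yaw) Ry(pitch) Rx(roll)).
In Python, from plant import r gives the robot as it stands. The module is installed in compiled form; this text tells all that it offers.
- The arm moves only by the shell command python3 -m pendant 'ROWS' [OPENING] [FORCE]. ROWS is JSON, a list of rows, each a list of 6 numbers: the shift along the tool's x, y, z in mm, then the turn, a rotation vector about the tool's x, y, z in rad. In form: [[tx, ty, tz, wx, wy, wz], ...]. A call has 1 to 20 rows; each row is the pose to reach, as a shift and turn from the pose commanded when the call began, along the tool's axes at that moment; what a row does not reach only later rows make up. A row lasts 1/8 s, in which the tool goes at most 62.5 mm and 10.7 degrees, less where a joint would pass 70% of its speed; a pose out of reach is approached as far as the arm can. A call with a gripper value outside its range is refused whole. OPENING is the finger opening in mm, from 0 to 87.6, set as the call begins (- or left out, the last holds). The fingers move at their own pace and stop on an object; FORCE is the grip in N (left out, the last holds). Time passes only in rows, so rows that repeat a pose let the fingers close. It gives the time, the measured TCP pose, the force, the opening and the grip force at its end, in the units of the state.
- r.get_state(): the state, without advancing time (a new reading comes with each control period).
- r.capture(name): name is "side" or "top"; returns the picture (400x640x3 uint8, red, green, blue); there is no depth.
- r.camera_params(name): a dict with "mtx" (3x3 intrinsics, pixels), "rvec" (rotation vector, rad) and "tvec" (3), from world to camera coordinates, as OpenCV has them. Camera axes: x right, y down, z forward; pixel columns grow to the right and rows downward; lengths in m; the calibration is good to about 2 mm. A picture is of the moment at which its call begins. camera_params takes no time and is no camera call.
- r.close_job(): hands the job in; it is judged then, once.
The state is a dict: "time_s": time; "joints": joint angles; "qd": joint speeds; "joint_torque": joint torques, N m; "tcp_pos": TCP position; "eef_rot": TCP orientation; "contact_force": force on the tool from outside, world axes, zero at the start; "moment": the same for the moment, N m; "gripper_width": finger opening in m; "gripper_force": force on a finger pad.
Only numpy, scipy, OpenCV 4.12 (cv2) and the standard library are available. Lean on these libraries where they do the work, as an engineer would, in place of code of your own. Each camera call takes 0.05 s, during which the arm holds its last target. There are 200 camera calls.

## Task

Put the middle filter of the bench photometer into the light path. Pull the filter drawer in its front fully open by the bar handle; in it, take the filter slide by its upright finger tab and slide it to the left along its rail until the sprung ball clicks into the middle one of the slide's three notches. Finish with the tab still pinched between the fingers, the slide resting in that notch and the drawer open, so that I can tighten the lock screw; leave the beakers, vials and jar round it standing where they are.

Things in the scene. Friction and masses are not known exactly. Their poses are not given: they have to be found in the camera images.
- photometer: white bench filter photometer, fixed: 180 mm deep (x), 290 wide (y), deck 94 mm above the bench, on its rear half a console with a sloping panel, 140 high. Origin at the centre of its underside; x points from its front face (90 mm before the origin) to its back, y to the left, z up. Place and yaw differ each time.
- filter_drawer (a joint): how far the filter drawer is out, m: 0 shut, 0.095 fully open at its stop. It moves along the photometer's -x with about 2 N, stays where left and starts shut or up to 0.02 ajar. Front panel 239 mm wide, 10 thick, 27 to 81 mm above the bench; the tray behind it is open at the top.
- handle_grip (a point): middle of the drawer's steel bar handle, on the bar's axis: round bar 11 mm thick, 121 long, along the photometer's y, 64 mm above the bench and 35 mm before the drawer's front panel, on two posts 85 mm apart. Free space all round; it can be pinched from above, fingers on its near and far side. Axes as the photometer's.
- filter_slide (a joint): filter slide's place on its rail, m: 0 to 0.074, growing along the photometer's +y (left). The ball seats in the first notch at 0.016, the middle one at 0.040, the last at 0.064; it can go on past each. Starts at 0 to 0.032. About 1 N slides it between notches, about 5 N push it out of one; within 2 mm of a notch the ball draws it in.
- finger_tab: black upright tab at the left end of the slide (a bar 115 mm along y, top 40 mm above the bench): 10 mm thick along y, 24 wide along x, top 80 mm above the bench; its foot (20 mm along y) reaches 42 mm. Origin at bench height below it; axes as the photometer's. Drawer open: 32 mm behind the front panel, 53 before the housing; nothing higher than 54 mm beside it.
- tab_grip (a point): grip point in the middle of the finger tab's thickness and width, 66 mm above the bench (14 mm below its top).
- middle_notch (a point): mouth of the middle one of three notches in the slide's rear edge (V-shaped, 9 mm wide, 24 mm apart, each beside a window); it moves with the slide.
- ball (a point): centre of the detent's 10 mm steel ball, which a spring pushes towards the robot against the slide's rear edge; it sits in the front of a brass block, with a knurled lock screw on top (59 mm high), in the middle of the drawer's width. When it is in the middle notch, the point middle_notch is at the same photometer y.
- detent_ball (a joint): how far the ball has sprung forward, in m: under 0.001 on a land of the slide's edge, about 0.003 when seated in a notch.
- vial_0: capped sample vial with a black cap, 27 mm across, 56 high, standing close to the photometer's left side; origin at the centre of its underside. A bystander.
- vial_2: capped sample vial with a white cap, 27 mm across, 56 high, standing close to the photometer's left side; origin at the centre of its underside. A bystander.
- beaker_plastic: open beaker, 68 mm across, 80 high, right of the work; origin at the centre of its underside. A bystander.
- beaker_100: smaller open glass beaker, 57 mm across, 68 high, right of the work; origin at the centre of its underside. A bystander.
- stirbar_jar: lidded jar, 53 mm across, 48 high, left of the work; origin at the centre of its underside. A bystander.

How it is judged:
By the outcome, as a careful person would: the job done as asked, in the order asked, and still so for the second after the job is handed in, while the arm keeps its last pose, push and grip.
It also fails if it takes over 48 s, if anything falls off the work surface, if the arm or the gripper's body presses on something with over 40 N, if the wrist force passes 120 N, or if a joint passes its speed limit or range.

## Working session

There is one attempt and no reset: what is moved stays moved. The work goes in short steps, Python scripts to look and compute and a shell command to move; the robot and the scene stay as the last step left them, time stands still between calls to the robot, and variables do not carry over. Pictures are saved under pics/ and viewed, at most 10 in all, crops included, and the job is handed in when it is done.

```bash
mkdir -p pics; python3 - <<'E'
from plant import r
import cv2
for n in("top","side"):
    cv2.imwrite(f"pics/{n}0.png",r.capture(n)[:,:,::-1])
    p=r.camera_params(n);print(n,p)
s=r.get_state();print(s['tcp_pos'],s['eef_rot'],s['time_s'],s['contact_force'])
E
```

```text
top {'mtx': array([[365.91928988,   0.        , 325.37130408],
       [  0.        , 365.91928988, 200.78576201],
       [  0.        ,   0.        ,   1.        ]]), 'rvec': array([ 2.15463124, -2.2120017 ,  0.0878985 ]), 'tvec': array([0.00899939, 0.50032427, 1.21637499])}
side {'mtx': array([[465.2885502 ,   0.        , 323.71738439],
       [  0.        , 465.2885502 , 204.58962228],
       [  0.        ,   0.        ,   1.        ]]), 'rvec': array([ 0.13656552, -2.77298559,  1.33342689]), 'tvec': array([0.51048871, 0.09996581, 1.40209474])}
[ 0.28106906 -0.61323166  0.24470419] [ 1.79912227e+02 -8.41674166e-03 -1.55379505e+02] 0.1 [ 0.47368825  0.10971632 -0.14988067]
```

View pics/top0.png

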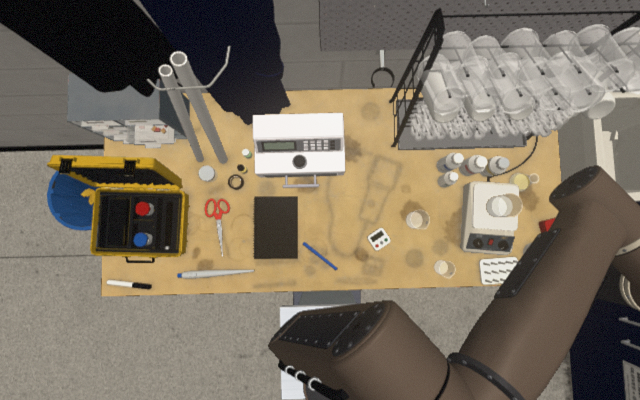

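View pics/side0.png

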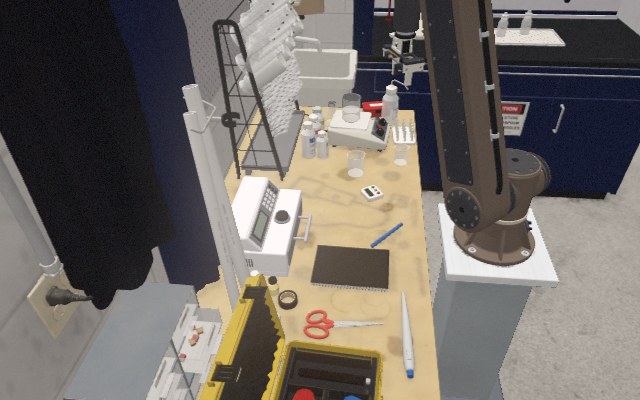

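The top view shows the photometer at columns 253–345, rows 113–178, with the handle at about (300,183). In the side view it is at about (265,225), with the handle at about (307,228). I'll enlarge both.

```bash
python3 - <<'E'
import cv2,numpy as np
a=cv2.imread("pics/top0.png")[105:195,245:355]; b=cv2.imread("pics/side0.png")[170:280,225:325]
a=cv2.resize(a,None,fx=6,fy=6,interpolation=cv2.INTER_CUBIC)
cv2.imwrite("pics/c0.png",a)
b=cv2.resize(b,None,fx=5,fy=5,interpolation=cv2.INTER_CUBIC)
cv2.imwrite("pics/c1.png",b)
E
```

```text
(no output)
```

View pics/c0.png

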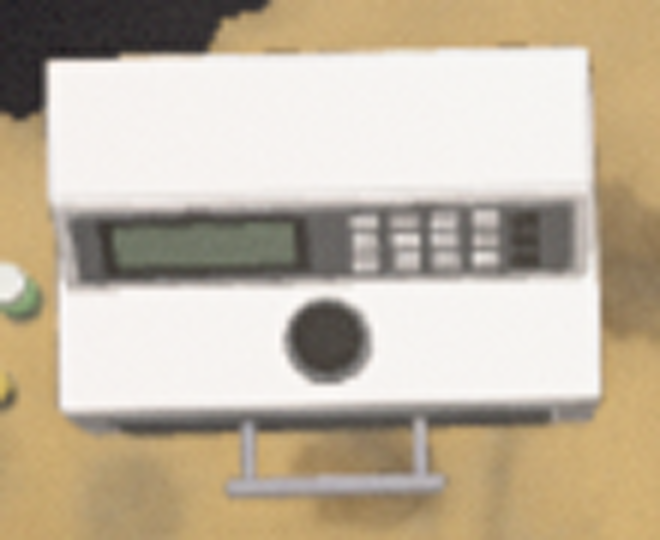

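View pics/c1.png

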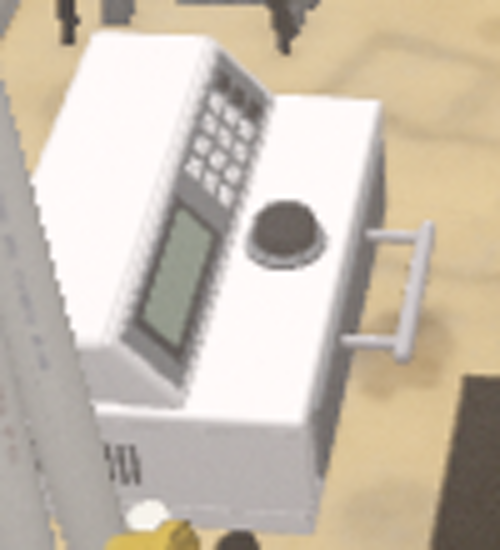

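c0 (top, ×6): the handle bar runs (228,490)–(444,484) and the deck's front edge (61,413)–(600,401). c1 (side, ×5): the bar runs (429,226)–(403,354), and the deck's front corners are (381,100) and (303,422).

```bash
cat > h.py <<'E'
import cv2,numpy as np
from plant import r
def cam(n):
    p=r.camera_params(n);return p['mtx'],cv2.Rodrigues(p['rvec'])[0],p['tvec'].reshape(3)
def atz(n,u,v,z):
    K,R,t=cam(n);d=R.T@np.linalg.inv(K)@[u,v,1];c=-R.T@t
    return c+d*(z-c[2])/d[2]
def proj(n,P):
    K,R,t=cam(n);q=K@(R@np.asarray(P)+t);return q[:2]/q[2]
def tri(pt,ps):
    Pm=[cam(n)[0]@np.c_[cam(n)[1],cam(n)[2]] for n in("top","side")]
    X=cv2.triangulatePoints(*Pm,np.array(pt,float),np.array(ps,float));return (X[:3]/X[3]).ravel()
def crop(n,x,y,w,h,f,name):
    a=r.capture(n)[y:y+h,x:x+w,::-1]
    cv2.imwrite("pics/"+name,cv2.resize(a,None,fx=f,fy=f,interpolation=cv2.INTER_CUBIC))
def un(x0,y0,f,u,v): return x0+(u+.5)/f-.5,y0+(v+.5)/f-.5
E
python3 - <<'E'
from h import *
np.set_printoptions(precision=4,suppress=True)
T=lambda u,v:un(245,105,6,u,v);S=lambda u,v:un(225,170,5,u,v)
for nm,z,t,s in[("barL",.064,(228,490),(403,354)),("barR",.064,(444,484),(429,226)),("deckL",.094,(61,413),(303,422)),("deckR",.094,(600,401),(381,100))]:
    print(nm,atz("top",*T(*t),z),atz("side",*S(*s),z),tri(T(*t),S(*s)))
E
```

```text
barL [0.5482 0.1344 0.064 ] [0.5511 0.1294 0.064 ] [0.5493 0.134  0.0683]
barR [0.5484 0.0169 0.064 ] [0.551  0.0162 0.064 ] [0.5499 0.0169 0.0646]
deckL [0.588 0.219 0.094] [0.5909 0.218  0.094 ] [0.5896 0.219  0.0949]
deckR [ 0.587  -0.0676  0.094 ] [ 0.591  -0.0674  0.094 ] [ 0.5895 -0.0675  0.0938]
```

```bash
python3 -m pendant '[[-60,58,0,0,0,-0.15],[-530,515,0,0,0,-1.141],[-530,515,0,0,0,-1.141],[-530,515,0,0,0,-1.141],[-530,515,0,0,0,-1.141],[-530,515,0,0,0,-1.141],[-530,515,0,0,0,-1.141],[-530,515,0,0,0,-1.141],[-530,515,0,0,0,-1.141],[-530,515,0,0,0,-1.141],[-530,515,0,0,0,-1.141],[-530,515,0,0,0,-1.141],[-530,515,0,0,0,-1.141],[-530,515,0,0,0,-1.141],[-530,515,0,0,0,-1.141],[-530,515,0,0,0,-1.141]]' 20 20; python3 - <<'E'
from h import *
T=lambda u,v:un(245,105,6,u,v);S=lambda u,v:un(225,170,5,u,v)
print(tri(T(328,338),S(284,228)))
s=r.get_state();print(s['joints'],s['qd'])
E
```

```text
time_s: 2.1
tcp_pos: [0.5482, 0.0744, 0.2458]
eef_rot: [-180.0, 0.0, -90.1]
contact_force: [0.6, -0.7, -0.7]
gripper_width: 0.0201
gripper_force: 0.0
[0.62443197 0.07568546 0.1064476 ]
[ 2.80165764e+01  9.09133937e+00 -1.48320164e+01  1.41525271e-04
 -6.60571093e+01 -2.80908597e+01] [ 0.1811252   0.06227576  0.1180106  -0.04697435 -0.04869979 -0.02333844]
```

```bash
python3 -m pendant '[[0,-1,50,0,0,0],[0,-1,100,0,0,0],[0,-1,130,0,0,0],[0,-1,145,0,0,0],[0,-1,155,0,0,0],[0,-1,163,0,0,0],[0,-1,170,0,0,0],[0,-1,170,0,0,0]]' 20 20
```

```text
time_s: 3.1
tcp_pos: [0.5494, 0.0754, 0.0755]
eef_rot: [180.0, -0.0, -90.0]
contact_force: [0.4, 1.2, 0.2]
gripper_width: 0.02
gripper_force: 0.0
```

Free descent. I'll close on the bar.

```bash
python3 -m pendant '[[0,0,0,0,0,0],[0,0,0,0,0,0],[0,0,0,0,0,0],[0,0,0,0,0,0]]' 5 15
```

```text
time_s: 3.6
tcp_pos: [0.5497, 0.0755, 0.076]
eef_rot: [-180.0, 0.0, -90.0]
contact_force: [-1.8, 1.0, 4.1]
gripper_width: 0.01
gripper_force: 15.0
```

```bash
python3 -m pendant '[[0,5,0,0,0,0],[0,15,0,0,0,0],[0,28,0,0,0,0],[0,42,0,0,0,0],[0,56,0,0,0,0],[0,68,0,0,0,0],[0,78,0,0,0,0],[0,83,0,0,0,0],[0,86,0,0,0,0],[0,86,0,0,0,0]]' 5 25
```

```text
time_s: 4.85
tcp_pos: [0.4624, 0.0755, 0.0759]
eef_rot: [180.0, 0.0, -90.0]
contact_force: [-0.1, 0.3, 8.5]
gripper_width: 0.0101
gripper_force: 25.0
```

```bash
python3 -m pendant '[[0,2,0,0,0,0],[0,4,0,0,0,0],[0,4,0,0,0,0]]'; python3 -m pendant '[[0,2,0,0,0,0],[0,4,0,0,0,0],[0,4,0,0,0,0]]'; python3 -m pendant '[[0,2,0,0,0,0],[0,4,0,0,0,0],[0,4,0,0,0,0]]'
```

```text
time_s: 5.22
tcp_pos: [0.4587, 0.0755, 0.0759]
eef_rot: [-180.0, 0.0, -90.0]
contact_force: [0.2, -0.2, 7.1]
gripper_width: 0.0099
gripper_force: 25.0
time_s: 5.6
tcp_pos: [0.4582, 0.0757, 0.076]
eef_rot: [-179.7, 0.0, -89.9]
contact_force: [20.3, -10.6, -10.1]
gripper_width: 0.0098
gripper_force: 25.0
time_s: 5.98
tcp_pos: [0.4579, 0.0763, 0.0764]
eef_rot: [-179.3, 0.1, -89.9]
contact_force: [40.6, -18.4, -26.2]
gripper_width: 0.0098
gripper_force: 25.0
```

The stop is at about x=0.458. I'll relax, release and rise.

```bash
python3 -m pendant '[[0,-4,0,0,0,0],[0,-7,0,0,0,0],[0,-7,0,0,0,0]]'; python3 -m pendant '[[0,-7,0,0,0,0],[0,0,0,0,0,0],[0,0,0,0,0,0],[0,0,-40,0,0,0],[0,0,-90,0,0,0],[0,0,-140,0,0,0],[0,0,-180,0,0,0],[-200,0,-230,0,0,0],[-200,0,-230,0,0,0],[-200,0,-230,0,0,0],[-200,0,-230,0,0,0]]' 20; python3 - <<'E'
from h import *
K=[proj(n,(.536,.09,.06)) for n in("top","side")];print(K)
crop("top",245,125,110,90,6,"d0.png");crop("side",240,170,110,110,5,"d1.png")
E
```

```text
time_s: 6.35
tcp_pos: [0.4588, 0.076, 0.0762]
eef_rot: [-179.9, 0.1, -90.0]
contact_force: [1.8, -0.8, 8.6]
gripper_width: 0.0105
gripper_force: 25.0
time_s: 7.72
tcp_pos: [0.4579, 0.2782, 0.3056]
eef_rot: [180.0, 0.0, -89.9]
contact_force: [1.0, -0.8, -0.0]
gripper_width: 0.02
gripper_force: 0.0
[array([296.35350461, 189.73189413]), array([312.3047675 , 232.45324384])]
```

View pics/d0.png

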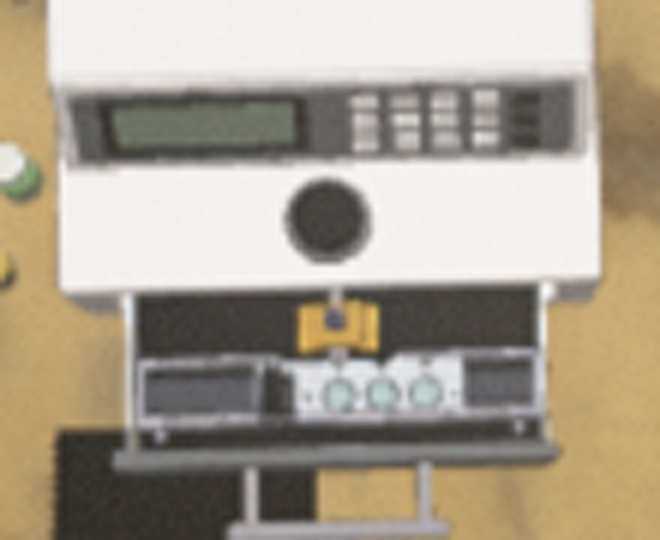

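View pics/d1.png

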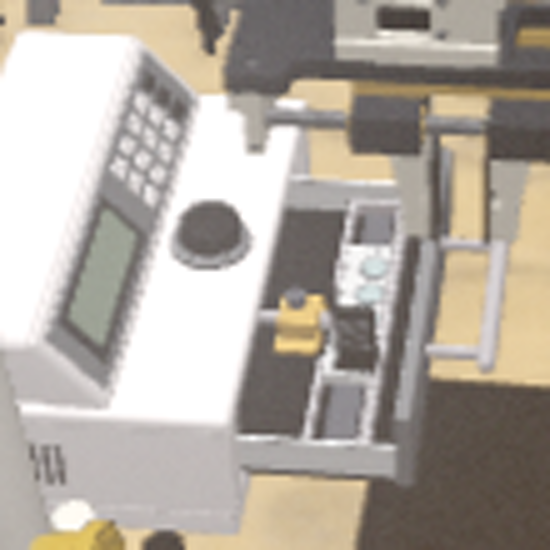

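d0: black tab at cols 262–293, rows 360–415, windows at cols 338, 382 and 426 (row 394), ball stem at (338,355). The drawer is open. d1: tab at cols 333–377, rows 305–372. I'll project a tab model to find its y.

```bash
python3 - <<'E'
from h import *
np.set_printoptions(precision=4,suppress=True)
T=lambda u,v:un(245,125,6,u,v);S=lambda u,v:un(240,170,5,u,v)
for u in(338,382,426):print("win",atz("top",*T(u,394),.040))
print("ball",atz("top",*T(338,357),.036),"screw",atz("top",*T(335,318),.059), "panel front edge",atz("top",*T(120,465),.081),atz("top",*T(555,457),.081))
print("bar",atz("top",*T(232,530),.064),atz("top",*T(447,526),.064))
print("tab side view centre top",atz("side",*S(355,322),.080))
for y in(.096,.100,.104,.108,.112):
    q=[]
    for n,(x0,y0,f) in(("top",(245,125,6)),("side",(240,170,5))):
        for z in(.08,.042):
            P=np.array([proj(n,(.536+a,y+b,z)) for a in(-.012,.012) for b in(-.005,.005)])
            P=(P+.5-[x0,y0])*f-.5
            q+=[P.min(0).round(),P.max(0).round()]
    print(y,*q)
I=r.capture("top").astype(int).sum(2)
print(I[184:196,283:302])
E
```

```text
win [0.5361 0.0764 0.04  ]
win [0.5354 0.052  0.04  ]
win [0.5348 0.0276 0.04  ]
ball [0.5572 0.0762 0.036 ] screw [0.5759 0.0759 0.059 ] panel front edge [0.4965 0.191  0.081 ] [ 0.4947 -0.0415  0.081 ]
bar [0.461  0.1337 0.064 ] [0.4601 0.0174 0.064 ]
tab side view centre top [0.5365 0.1188 0.08  ]
0.096 [287. 365.] [306. 410.] [293. 373.] [312. 416.] [339. 288.] [383. 302.] [342. 337.] [385. 351.]
0.1 [279. 365.] [299. 410.] [286. 373.] [305. 417.] [338. 293.] [382. 307.] [341. 342.] [384. 356.]
0.104 [272. 365.] [291. 410.] [278. 373.] [297. 417.] [337. 297.] [381. 312.] [340. 346.] [383. 361.]
0.108 [264. 365.] [284. 410.] [271. 373.] [290. 417.] [336. 302.] [380. 316.] [339. 351.] [382. 366.]
0.112 [257. 365.] [276. 410.] [264. 374.] [283. 417.] [335. 307.] [380. 321.] [338. 356.] [381. 370.]
[[435 389 386 377 383 389 387 380 325 247 213 229 258 249 243 241 312 452
  453]
 [391 369 354 369 413 471 403 450 427 482 490 494 492 497 487 508 573 495
  437]
 [241 238 234 262 377 484 297 319 360 520 557 642 659 645 652 650 673 627
  546]
 [218 226 214 249 325 377 208 192 248 346 414 604 675 673 678 675 676 659
  596]
 [291 282 271 295 364 315 182 176 196 211 298 552 668 669 672 657 601 539
  499]
 [293 302 299 314 375 312 188 175 200 232 294 542 668 668 675 648 492 551
  552]
 [301 295 299 318 374 310 186 190 203 243 292 537 615 584 668 602 510 601
  601]
 [295 291 303 317 374 274 189 186 192 256 283 543 616 533 653 578 487 592
  606]
 [304 297 302 290 342 259 182 162 184 233 285 542 670 635 665 629 495 548
  576]
 [336 341 341 336 348 269 179 169 175 198 247 457 600 612 612 596 556 535
  506]
 [505 510 477 476 463 321 276 270 277 282 315 442 557 549 551 533 525 518
  502]
 [424 431 407 406 380 298 280 262 277 249 242 310 364 346 345 347 346 343
  359]]
```

Window 1 sits at the ball's y, so the slide is near 0.016 and needs about +24 mm. The tab is at about (0.536, 0.110). I'll hover over it with the tool turned 90°.

```bash
python3 -m pendant '[[30,-15,0,0,0,-0.17],[168,-78,50,0,0,-1.571],[168,-78,100,0,0,-1.571],[168,-78,140,0,0,-1.571],[168,-78,140,0,0,-1.571],[168,-78,140,0,0,-1.571],[168,-78,140,0,0,-1.571],[168,-78,140,0,0,-1.571],[168,-78,140,0,0,-1.571],[168,-78,140,0,0,-1.571],[168,-78,140,0,0,-1.571],[168,-78,140,0,0,-1.571],[168,-78,140,0,0,-1.571],[168,-78,140,0,0,-1.571]]' 36 20
```

```text
time_s: 9.62
tcp_pos: [0.5364, 0.1074, 0.1655]
eef_rot: [180.0, 0.0, -0.0]
contact_force: [1.0, 0.7, 0.0]
gripper_width: 0.0357
gripper_force: 0.0
```

```bash
python3 -m pendant '[[0,-2,30,0,0,0],[0,-2,60,0,0,0],[0,-2,75,0,0,0],[0,-2,85,0,0,0],[0,-2,92,0,0,0],[0,-2,92,0,0,0]]'; python3 -c "
from h import *
crop('side',270,190,80,80,6,'e0.png')"
```

```text
time_s: 10.38
tcp_pos: [0.5366, 0.1094, 0.0736]
eef_rot: [180.0, -0.0, 0.0]
contact_force: [-0.0, 1.0, 0.5]
gripper_width: 0.0363
gripper_force: 0.0
```

View pics/e0.png

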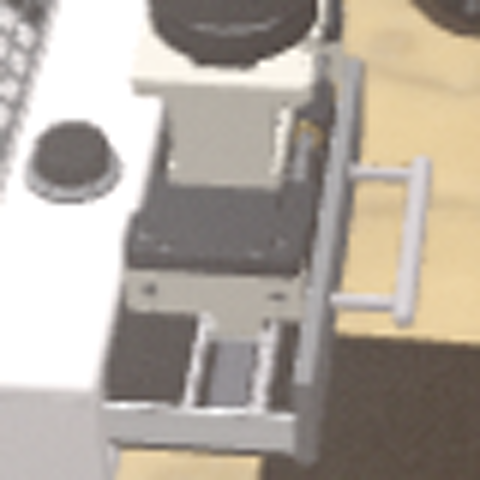

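e0: the gripper is over the tab, with the near finger at (240,320) clear of the tray walls. I'll close gently.

```bash
python3 -m pendant '[[0,0,0,0,0,0],[0,0,0,0,0,0],[0,0,0,0,0,0],[0,0,0,0,0,0],[0,0,0,0,0,0]]' 5 15
```

```text
time_s: 11.05
tcp_pos: [0.5366, 0.1097, 0.0738]
eef_rot: [-180.0, -0.0, 0.0]
contact_force: [-1.2, 1.7, 2.8]
gripper_width: 0.0102
gripper_force: 15.0
```

```bash
python3 -m pendant '[[0,-2,0,0,0,0],[0,-4,0,0,0,0],[0,-6,0,0,0,0],[0,-6,0,0,0,0]]' 5 25;python3 -m pendant '[[0,-3,0,0,0,0],[0,-6,0,0,0,0],[0,-6,0,0,0,0]]'; python3 -m pendant '[[0,-3,0,0,0,0],[0,-6,0,0,0,0],[0,-6,0,0,0,0]]';  python3 -c "
from h import *
crop('top',275,165,60,50,10,'f0.png')"
```

```text
time_s: 11.55
tcp_pos: [0.5366, 0.1157, 0.0737]
eef_rot: [-180.0, -0.0, 0.0]
contact_force: [-1.4, -0.0, 5.3]
gripper_width: 0.0104
gripper_force: 25.0
time_s: 11.92
tcp_pos: [0.5366, 0.122, 0.0737]
eef_rot: [-180.0, -0.0, 0.0]
contact_force: [-0.7, 0.1, 6.0]
gripper_width: 0.0098
gripper_force: 25.0
time_s: 12.3
tcp_pos: [0.5366, 0.1281, 0.0737]
eef_rot: [-180.0, -0.0, 0.0]
contact_force: [-1.0, 0.1, 6.7]
gripper_width: 0.01
gripper_force: 25.0
```

View pics/f0.png

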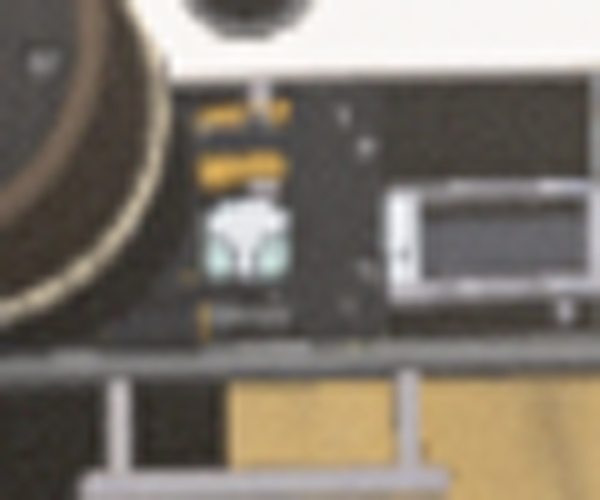

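f0: through the gripper the ball stem is at (265,187), and the gap between two windows is at col 246. The right (middle) window is centred at about col 283, so it needs about 6 mm more, which matches the 24 mm estimate.

```bash
for k in 1; do python3 -m pendant '[[0,-2,0,0,0,0],[0,-3,0,0,0,0],[0,-3,0,0,0,0]]'|sed -n 2p\;4p; python3 -m pendant '[[0,-1,0,0,0,0],[0,-1,0,0,0,0]]'|sed -n 2p\;4p; python3 -m pendant '[[0,-1,0,0,0,0],[0,-1,0,0,0,0]]'|sed -n 2p\;4p; python3 -m pendant '[[0,-1,0,0,0,0],[0,-1,0,0,0,0]]'|sed -n 2p\;4p;  python3 -m pendant '[[0,-0.5,0,0,0,0],[0,-0.5,0,0,0,0],[0,-0.5,0,0,0,0]]'|sed -n 2p\;4p; done
```

```text
tcp_pos: [0.5366, 0.1314, 0.0737]
contact_force: [-2.0, 2.3, 4.0]
tcp_pos: [0.5367, 0.1326, 0.0738]
contact_force: [-2.2, 3.2, 5.0]
tcp_pos: [0.5367, 0.1336, 0.0738]
contact_force: [-2.1, 3.2, 5.7]
tcp_pos: [0.5366, 0.1339, 0.0737]
contact_force: [-1.0, 0.7, 5.9]
tcp_pos: [0.5367, 0.134, 0.0737]
contact_force: [-0.2, -0.3, 5.4]
```

```bash
python3 -m pendant '[[0,-0.6,0,0,0,0],[0,-0.6,0,0,0,0],[0,-0.6,0,0,0,0]]'|sed -n 2p\;4p; python3 -m pendant '[[0,0.6,0,0,0,0],[0,0.6,0,0,0,0],[0,0.6,0,0,0,0]]'; python3 -c "
from h import *
crop('top',275,165,60,50,10,'g0.png')"
```

```text
tcp_pos: [0.5366, 0.1341, 0.0737]
contact_force: [0.9, -2.8, 4.7]
time_s: 14.6
tcp_pos: [0.5366, 0.134, 0.0737]
eef_rot: [-180.0, -0.0, 0.0]
contact_force: [0.3, -1.7, 5.7]
gripper_width: 0.0098
gripper_force: 25.0
```

View pics/g0.png

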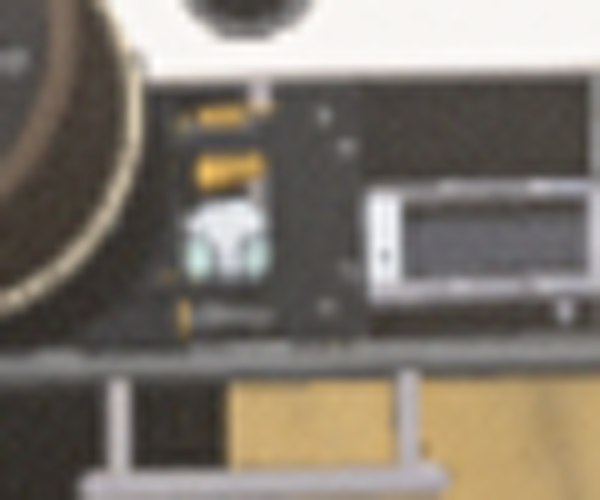

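g0: the slide's end moved from col 385 to 366 (6.2 mm). The middle window (centre about col 266) is now level with the ball (about col 264), and the force rises stiffly either side, so it is seated. The drawer handle hasn't moved, so the drawer is still open. I'll hand the job in.

```bash
python3 -c "
from plant import r
print(r.close_job())"
```

```text
the job is handed in; nothing more can be done
None
```

The job is handed in: the drawer is fully open, the slide's middle notch is seated on the ball, and the tab is still pinched, ready for you to tighten the lock screw; I did not check the bystanders in a final picture, but nothing suggested the arm touched them.

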